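Press the tamping station's plate home

TASK

At the coffee corner, tilt the tamping station's mirror lid back until it stands open at 110 degrees from closed (leaning 20 degrees past upright) and let go, so that it stays there by itself. Then take the tamper from its sloping rest and press it squarely down into the well until the sprung plate is fully down and level, keeping it there for a second. Finally let the plate spring back and stand the tamper upright, wholly on the black rubber mat - set it down, do not drop it - with the lid still at its angle and the other things on the counter left where they are.

Things in the scene. Friction and masses are not known exactly. Their poses are not given: they have to be found in the camera images.
- station: The tamping station: a fixed wooden block 130 mm (its x) by 110 mm (its y) and 60 mm tall. Origin: centre of its underside; x points from its front (robot side) to its hinge side. A round well 65 mm across opens in the middle of its top; a steel plate on springs lies in it.
- plate_top (a point): Centre of the top face of the steel plate (58 mm across) in the station's well; z is the plate's normal. Free, it lies 6 mm below the rim of the well (54 mm above the counter); it can go down 8 mm against its spring (about 4 N at first, 14 N when fully down). It floats and tips up to 11 degrees with whatever presses it crookedly.
- plate_slide (a joint): How far the plate is pressed down, m: 0 free, 0.008 fully down.
- lid (a joint): Angle of the station's lid, rad: 0 closed (flat over the well), 1.57 upright, 1.92 = 110 degrees. A friction hinge (about 1.5 N at the knob moves it) holds it wherever it is left. It starts partly open, still covering the well. The lid is 95 mm long, 86 mm wide, 6 mm thick, dark wood with a steel mirror on the inside; it opens upward and away from the front.
- lid_knob (a point): Centre of the lid's knob: a small steel barrel 18 mm across and 20 mm long, lying along the hinge's direction (the station's y), on a thin 8 mm stem 28 mm beyond the middle of the lid's free edge. It can be pinched by its two flat ends (20 mm apart) and turns between the fingers. 123 mm from lid_hinge.
- lid_hinge (a point): Middle of the lid's hinge line, which runs along the station's y, 58 mm behind the well's centre and 67 mm above the counter. Closed, the knob lies 123 mm from it towards the station's -x at the same height; opening lifts the knob and carries it over to +x.
- tamper_centre (a point): Centre (half-way up the axis) of the tamper: a steel disc 54 mm across and 24 mm thick with a short thin neck and an upright dark wooden handle 32 mm across; 90 mm tall in all, 0.25 to 0.5 kg. z runs along its axis from the flat face (45 mm below this point) to the top of the handle (45 mm above). The straight part of the handle lies from 5 mm below to 39 mm above this point. At the start it leans in the rest.
- rest_seat (a point): Centre of the floor of the tamper's rest, a fixed wooden stand (about 110 by 84 mm) with a sloping cup whose rubber rim, 12 mm high and 68 mm across, holds the tamper's disc. The cup's axis, and the tamper's with it, leans 30 degrees from vertical towards the stand's front; this point is 45 mm above the counter, its own z is vertical and its x points from front to back, so the handle leans towards -x.
- mat_top (a point): Centre of the top face of the black rubber mat, fixed flat on the counter: 140 mm (its x) by 110 mm (its y), 6 mm thick.
- tamper: The tamper as a whole; origin at the centre of its flat face (see tamper_centre).
- plate: The steel plate as a whole (see plate_top).
- mug: Bystander, loose, to be left alone: white ceramic mug, 80 mm across, 85 mm tall; origin at the centre of its underside.
- pitcher: Bystander, loose, to be left alone: steel milk pitcher, 76 mm across, 100 mm tall; origin at the centre of its underside.
- canister: Bystander, loose, to be left alone: squat brass-coloured gas canister, 108 mm across, 100 mm tall; origin at the centre of its underside.
- gas_can: Bystander, loose, to be left alone: slim white gas can with a red cap, 68 mm across, 190 mm tall; origin at the centre of its underside.
- bean_jar: Bystander, loose, to be left alone: amber jar with a wooden cap, 64 mm across, 80 mm tall; origin at the centre of its underside.
- dosing_cup: Bystander, loose, to be left alone: small steel dosing cup, 58 mm across, 50 mm tall; origin at the centre of its underside.
Things that resemble listed ones, but are neither listed nor needed, are in the scene too. Several things look just like the part that bears mat_top: the one meant starts farthest from the robot's base. Leave any green look-alike of the tamper alone.

How it is judged:
On the way, in this order (a step that is already met when the one before it is completed fails the run):
1. the lid stands by itself at 110 degrees (within 8) with the robot off it, the tamper still in its rest (value of joint lid between 1.78 and 2.06 rad and contact force between each of the arm, the fingers and lid below 0.1 N and distance of tamper_centre from where it was at the start of the episode below 0.02 m), for 0.3 s.
2. the tamper holds the plate fully down (at least 6.8 of 8 mm) and level (within 3.4 degrees) for 0.5 s, itself upright in the well (value of joint plate_slide above 0.0068 m and angle between plate_top's own z axis and vertical below 0.06 rad and angle between tamper_centre's own z axis and vertical below 0.09 rad and contact force between tamper and plate above 3 N), for 0.5 s.
At the end, for the whole second after the job is handed in: The lid stands at 110 degrees (within 8) by itself, the plate has sprung back up (within 2 mm), the tamper stands upright and at rest, flat face down, with its disc on the rubber mat (overhanging an edge by at most 5 mm), and is released; the other things stand where they were (within 30 mm) (value of joint lid between 1.78 and 2.06 rad and value of joint plate_slide below 0.002 m and x of tamper_centre in the frame of mat_top between -0.048 and 0.048 m and y of tamper_centre in the frame of mat_top between -0.033 and 0.033 m and z of tamper_centre in the frame of mat_top between 0.042 and 0.048 m and angle between tamper_centre's own z axis and vertical below 0.08 rad and linear speed of tamper below 0.02 m/s); the robot touches nothing.
It fails at once if another thing on the counter pushed more than 30 mm from its place (distance of any of mug, pitcher, canister, gas_can, bean_jar, dosing_cup from where it was at the start of the episode above 0.03 m).
It fails at once if the tamper dropped (moving faster than 0.6 m/s while not held) (linear speed of tamper above 0.6 m/s and contact force between the fingers and tamper below 0.05 N).
It also fails if it takes over 58 s, if anything falls off the work surface, if the arm or the gripper's body presses on something with over 40 N, if the wrist force passes 120 N, or if a joint passes its speed limit or range.

ROBOT

A 7-joint arm with a two-finger parallel gripper is mounted at the origin on the work surface. World frame = base frame: x ahead of the robot, y to its left, z up, the work surface at z = 0. Lengths are in m, angles in rad, forces in N, time in s.
With the tool pointing down it reaches from about 0.425 to 0.925 m from the base axis. Payload 6.8 kg.
Tool frame: the origin (TCP) lies between the finger pads; the fingertips stand 14 mm ahead of it and the grasp point (between the pads) lies 5 mm behind it; z points along the fingers, y is the line along which they close (so a half turn about z gives the same grasp; the last joint's range is limited). The gripper opens to 85 mm and grips with 20 to 120 N. Pads are 22 mm wide; open, the fingers measure 114 mm over their backs; the gripper's body (76 mm by 85 mm) begins 54 mm behind the grasp point. The pads swing forward as they close: fully open they stand 13 mm farther back than shut.
Start: joints at [-1.413, 0.477, 0.022, 1.555, -0.011, 1.109, -0.083], TCP at [0.177, 0.651, 0.245] pointing down, gripper open.
Joint ranges: [-2.96, 2.96], [-0.34, 2.1], [-1.41, 1.46], [0.24, 2.44], [-1.37, 4.51], [0.17, 1.92], [-2.96, 2.96]. Speed limits (rad/s): [2.39, 2.39, 3.14, 3.14, 3.14, 3.14, 3.14].

INTERFACE

Orientations are given as a rotation vector (axis times angle).
In Python, from bench import r, imaging gives the robot as it stands.
- The arm moves only by the tool apply_moves, never from a script. Its argument "moves" is a list of rows, each a list of 2 entries, a list of its own where there are three numbers: the shift along the tool's x, y, z in cm, then the turn about the tool's z in rad. In form: [[[tx, ty, tz], roll], ...]. A call has 1 to 10 rows; each row is the pose to reach, as a shift and turn from the pose commanded when the call began, along the tool's axes at that moment; what a row does not reach only later rows make up. A row lasts 1/12 s, in which the tool goes at most 41.7 mm and 7.16 degrees, less where a joint would pass 70% of its speed; a pose out of reach is approached as far as the arm can. A call with a gripper value outside its range is refused whole. "claw" is the opening, from 0 (shut) to 1 (fully open), set as the call begins (left out, the last holds). The fingers move at their own pace and stop on an object; "grip_force" is the grip in N (left out, the last holds). Time passes only in rows, so rows that repeat a pose let the fingers close. It gives the time, the measured TCP pose, the force and the opening at its end, in the units of the state.
- r.get_obs(): the state, without advancing time (a new reading comes with each control period).
- imaging.grab_frame(name): name is "side" or "top"; returns a dict with "frame" (384x512x3 uint8, blue, green, red), "intrinsics" (3x3 intrinsics, pixels), "T" (4x4, takes a point from camera to world coordinates). Camera axes: x right, y up, looking along -z (the intrinsics and any distortion apply to the point x, -y, -z); pixel columns grow to the right and rows downward; lengths in m; the calibration is good to about 2 mm. A picture is of the moment at which its call begins. There is no depth.
- r.hand_in(): hands the job in, once; it reports no verdict.
The state is a dict: "clock": time; "joints": joint angles; "qvel": joint speeds; "tau": joint torques, N m; "tcp_pos": TCP position; "orientation": TCP orientation; "contact_force": force on the tool from outside, world axes, zero at the start; "moment": the same for the moment, N m; "grip_width": finger opening in m.
Only numpy, scipy, OpenCV 4.12 (cv2) and the standard library are available. Lean on these libraries where they do the work, as an engineer would, in place of code of your own. Each camera call takes 0.05 s, during which the arm holds its last target. There are 200 camera calls.

## Working session

There is one attempt and no reset: what is moved stays moved. The work goes in short steps, Python scripts to look and compute and a tool call to move; the robot and the scene stay as the last step left them, time stands still between calls to the robot, and variables do not carry over. Pictures are saved under pics/ and viewed, on a budget of 10 in all, crops included, one or two more only if the job needs it, and the job is handed in when it is done.

Besides the shell and the picture viewer there is one more tool, called after "Call:" as name(argument=value, ...), one argument or row to a line, values as JSON. apply_moves: Moves the arm, as the interface text tells. Its arguments: {"type":"object","properties":{"moves":{"type":"array","items":{"type":"array"}},"claw":{"type":"number"},"grip_force":{"type":"number"}},"required":["moves"]}

```bash
mkdir -p pics; ls; cat > h.py <<'E'
import numpy as np, cv2
from bench import r, imaging
def snap(n,f,crop=None,s=1):
    d=imaging.grab_frame(n); im=d["frame"]
    np.savez(f"pics/{n}.npz",K=d["intrinsics"],T=d["T"],**({'D':d['distortion']} if 'distortion' in d else {}))
    cv2.imwrite(f"pics/{f}_raw.png",im)
    if crop: x0,y0,x1,y1=crop; im=im[y0:y1,x0:x1]
    cv2.imwrite(f"pics/{f}.png",cv2.resize(im,None,fx=s,fy=s,interpolation=cv2.INTER_CUBIC)); return d
def ray(n,u,v):
    z=np.load(f"pics/{n}.npz"); K,T=z['K'],z['T']
    a=np.linalg.solve(K,[u,v,1]); d=T[:3,:3]@np.array([a[0],-a[1],-a[2]]); return T[:3,3],d
def atz(n,u,v,h):
    o,d=ray(n,u,v); return o+d*(h-o[2])/d[2]
def proj(n,p):
    z=np.load(f"pics/{n}.npz"); K,T=z['K'],z['T']
    c=np.linalg.inv(T)@np.append(p,1); q=K@np.array([c[0],-c[1],-c[2]]); return q[:2]/q[2]
def tri(u1,u2,a="top",b="side"):
    o1,d1=ray(a,*u1);o2,d2=ray(b,*u2); d1/=np.linalg.norm(d1);d2/=np.linalg.norm(d2)
    s=np.linalg.lstsq(np.c_[d1,-d2],o2-o1,rcond=None)[0]; p,q=o1+s[0]*d1,o2+s[1]*d2
    return (p+q)/2,np.linalg.norm(p-q)
E
python3 - <<'E'
from h import *
for n in("top","side"):
    d=snap(n,n+"1",s=1.56); print(d.keys(),d["T"].round(3).tolist(),d["intrinsics"].tolist())
print(r.get_obs())
E
```

```text
pics
dict_keys(['frame', 'intrinsics', 'T']) [[-0.011, 0.989, -0.144, 0.401], [-1.0, -0.014, -0.02, 0.009], [-0.022, 0.144, 0.989, 1.033], [0.0, 0.0, 0.0, 1.0]] [[361.6272685160592, 0.0, 255.48798469163816], [0.0, 361.6272685160592, 185.63485417297258], [0.0, 0.0, 1.0]]
dict_keys(['frame', 'intrinsics', 'T']) [[0.999, 0.024, -0.047, 0.454], [-0.052, 0.581, -0.812, -0.832], [0.008, 0.813, 0.582, 0.698], [0.0, 0.0, 0.0, 1.0]] [[368.07798724996434, 0.0, 261.40016344406416], [0.0, 368.07798724996434, 191.8452404460376], [0.0, 0.0, 1.0]]
{'clock': 0.1, 'joints': array([-1.41311557,  0.47771939,  0.02232475,  1.55634164, -0.0114825 ,
        1.1093263 , -0.08306329]), 'qvel': array([-0.00014597, -0.00376181,  0.0009779 , -0.0030145 ,  0.00132083,
        0.00086898, -0.00123728]), 'tau': array([ 3.93140726e-03, -5.97759998e+01,  1.61353525e+00, -2.81953561e+01,
        1.28345360e-02,  5.00211288e-03,  1.88612944e-05]), 'tcp_pos': array([0.17716548, 0.65080146, 0.2444259 ]), 'orientation': array([-4.16121891e-01, -3.11381740e+00,  2.61387788e-03]), 'contact_force': array([-0.07136927,  0.88679071,  0.17705404]), 'moment': array([-0.02796602, -0.01806049,  0.01403647]), 'grip_width': 0.08532271725527188}
```

View pics/top1.png

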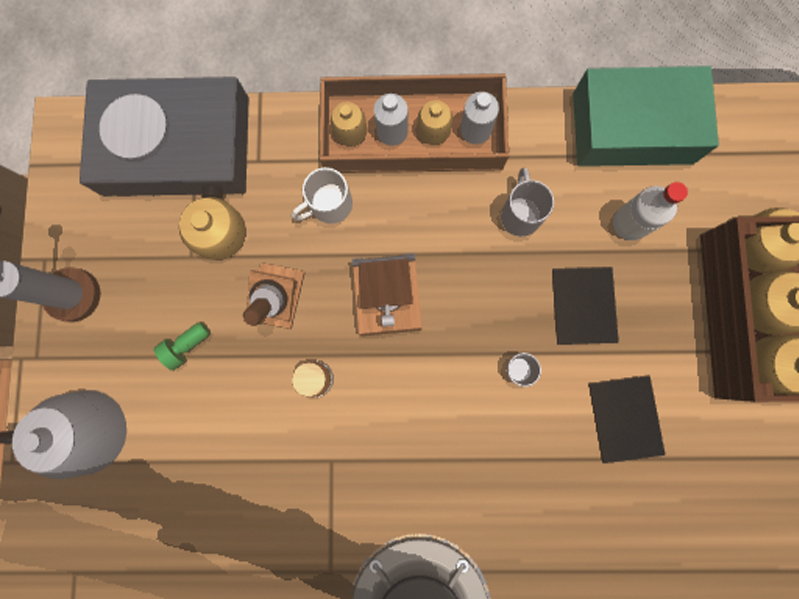

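View pics/side1.png

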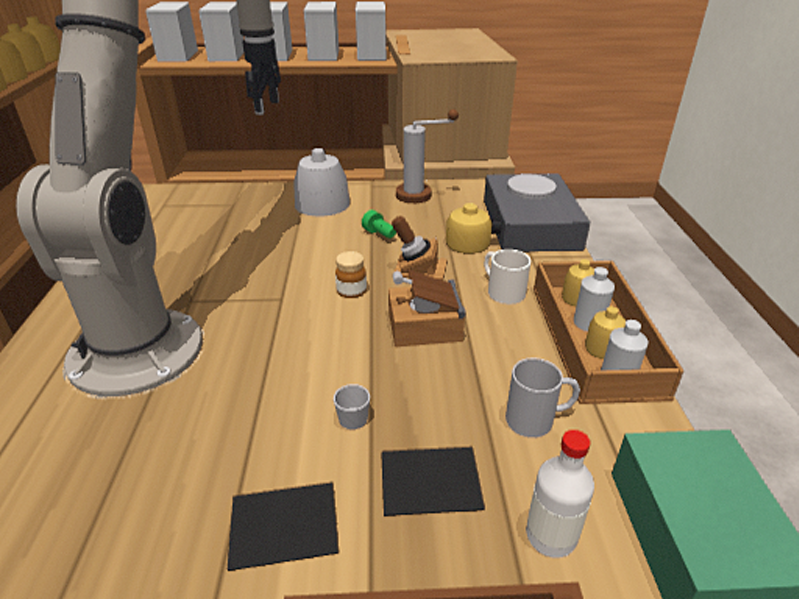

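Top view: station with lid at about (385,295), tamper in rest at (268,300), mats at (585,305) and (627,419), dosing cup at (521,369), jar at (312,379). The side view agrees. I'll enlarge both crops of the station.

```bash
python3 - <<'E'
from h import *
a=cv2.imread("pics/top1_raw.png")[155:225,145:280]; b=cv2.imread("pics/side1_raw.png")[130:225,230:320]
a=cv2.resize(a,None,fx=5.9,fy=5.9,interpolation=cv2.INTER_CUBIC);cv2.imwrite("pics/ca.png",a)
b=cv2.resize(b,None,fx=6.3,fy=6.3,interpolation=cv2.INTER_CUBIC);cv2.imwrite("pics/cb.png",b)
s=1.56
for m in ([(553,269),(611,267),(618,342),(558,344)],[(589,384),(650,376),(664,454),(603,462)]):
    P=np.array([atz("top",u/s,v/s,.006) for u,v in m]); c=P.mean(0); print(P.round(3).tolist(),c.round(3),np.hypot(*c[:2]))
for n,(u,v),h in (("jar",(312,377),.08),("cup",(521,369),.05),("mug",(326,195),.085),("can",(203,221),.1)): print(n,atz("top",u/s,v/s,h).round(3))
E
```

```text
[[0.585, -0.255, 0.006], [0.588, -0.361, 0.006], [0.45, -0.364, 0.006], [0.448, -0.257, 0.006]] [ 0.518 -0.309  0.006] 0.6030359608933662
[[0.376, -0.308, 0.006], [0.389, -0.417, 0.006], [0.254, -0.431, 0.006], [0.241, -0.325, 0.006]] [ 0.315 -0.37   0.006] 0.4863052636211966
jar [0.394 0.175 0.08 ]
cup [ 0.404 -0.18   0.05 ]
mug [0.708 0.153 0.085]
can [0.661 0.362 0.1  ]
```

View pics/ca.png

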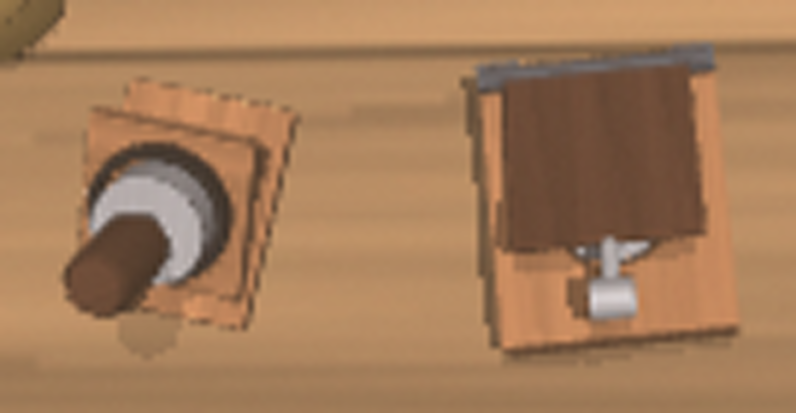

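View pics/cb.png

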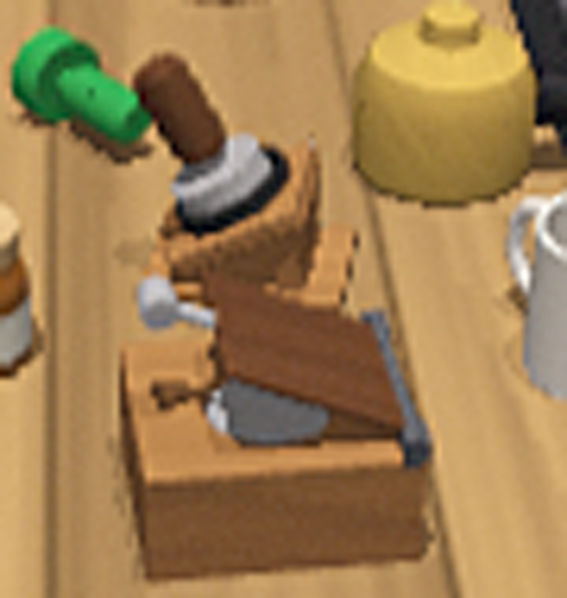

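Enlarged crops. In the top crop the knob is at about (612,298), the station's front edge runs (503,350)–(738,330), and the handle end is at (97,290). In the side crop the knob is at (158,303) and the handle end at (158,72). Triangulating these next.

```bash
python3 - <<'E'
from h import *
from scipy.spatial.transform import Rotation as R
t=lambda u,v:((u+.5)/5.9-.5+145,(v+.5)/5.9-.5+155)
s=lambda u,v:((u+.5)/6.3-.5+230,(v+.5)/6.3-.5+130)
print("knob",tri(t(612,298),s(158,303)))
FL,FR,BL,BR=[atz("top",*t(*p),.06) for p in((503,350),(738,328),(480,92),(717,72))]
print("station top",FL,FR,BL,BR,np.linalg.norm(FL-FR))
ey=(FL-FR)+(BL-BR)*0; yaw1=np.arctan2(-ey[0],ey[1]); ex=(BL-FL)+(BR-FR); yaw2=np.arctan2(ex[1],ex[0]); print("yaw",yaw1,yaw2)
yaw=(yaw1+yaw2)/2; x=np.array([np.cos(yaw),np.sin(yaw),0]); print("centre",(FL+FR)/2+.065*x, "hinge",(FL+FR)/2+.123*x, atz("top",*t(596,68),.067))
# side check of station bottom corners
for p in ((150,578),(425,557)): print("side bottom",atz("side",*s(*p),0))
for p in ((122,350),(147,482)): print("side top",atz("side",*s(*p),.06))
print("handle end",tri(t(97,290),s(158,72)))
print("neck/disc top",tri(t(150,228),s(220,160)))
B=[atz("top",*t(*p),.0) for p in((133,80),(298,118),(245,328))]; print("stand base",B,[np.linalg.norm(B[1]-B[0]),np.linalg.norm(B[2]-B[1])])
d=B[1]-B[2]; print("stand yaw",np.arctan2(d[1],d[0])); d=B[0]-B[1]; print(np.arctan2(-d[0],d[1]))
print(R.from_rotvec(r.get_obs()["orientation"]).as_matrix().round(4))
E
```

```text
knob (array([0.48511178, 0.04608287, 0.11975607]), np.float64(0.0006733416528605914))
station top [0.46705897 0.09851058 0.06      ] [ 0.47580073 -0.00888408  0.06      ] [0.58702366 0.10918737 0.06      ] [ 0.59484718 -0.00106164  0.06      ] 0.10774984708017095
yaw 0.08121940108664887 0.07724503032685802
centre [0.53622593 0.04995796 0.06      ] hinge [0.59404397 0.05454862 0.06      ] [0.59616703 0.05481568 0.067     ]
side bottom [ 0.47950305 -0.00434019  0.        ]
side bottom [0.60953017 0.00538198 0.        ]
side top [0.46967764 0.09608361 0.06      ]
side top [ 0.47828636 -0.00880653  0.06      ]
handle end (array([0.49242768, 0.26885091, 0.11961376]), np.float64(0.0027568558671775163))
neck/disc top (array([0.52542636, 0.25916788, 0.07075985]), np.float64(0.0028693275885828522))
stand base [array([0.60706414, 0.28775281, 0.        ]), array([0.58675378, 0.20537901, 0.        ]), array([0.48333032, 0.22986496, 0.        ])] [np.float64(0.08484075858000178), np.float64(0.10628251813981775)]
stand yaw -0.23247384243550648
-0.241741533697456
[[-9.649e-01  2.626e-01 -3.000e-04]
 [ 2.626e-01  9.649e-01 -1.600e-03]
 [-1.000e-04 -1.700e-03 -1.000e+00]]
```

```bash
cat >> h.py <<'E'
from scipy.spatial.transform import Rotation as R
def goto(*tg):
    "world targets (x,y,z,heading of tool y in deg) -> shift cm, roll from present pose"
    o=r.get_obs(); M=R.from_rotvec(o["orientation"]).as_matrix(); h0=np.arctan2(M[1,1],M[0,1])
    print("t",round(o["clock"],2),"tcp",o["tcp_pos"].round(4),"head",np.degrees(h0).round(1),"F",o["contact_force"].round(1),"w",round(o["grip_width"],4))
    for x,y,z,h in tg:
        dh=(np.radians(h)-h0+np.pi)%(2*np.pi)-np.pi
        print((M.T@(np.array([x,y,z])-o["tcp_pos"])*100).round(2).tolist(),round(-dh,3))
E
python3 -c "
from h import *
goto((.485,.046,.245,94.5),(.3,.35,.245,94.5))"
```

```text
t 0.1 tcp [0.1772 0.6508 0.2444] head 74.8 F [-0.1  0.9  0.2] w 0.0853
[-45.58, -50.27, 0.03] -0.344
[-19.75, -25.8, -0.01] -0.344
```

Call:
apply_moves(
  moves=[
    [[-2.3,-2.5,0],-0.03],
    [[-4.6,-5,0],-0.07],
    [[-6.9,-7.5,0],-0.1],
    [[-9.2,-10,0],-0.14],
    [[-11.5,-12.5,0],-0.17],
    [[-13.8,-15,0],-0.21],
    [[-16.1,-17.5,0],-0.24],
    [[-18.4,-20,0],-0.28],
    [[-20.7,-22.5,0],-0.31],
    [[-23,-25,0],-0.344],
  ],
  claw=0.7,
)

```text
clock: 0.93
tcp_pos: [0.3339, 0.3478, 0.2451]
orientation: [0.125, -3.139, 0.001]
contact_force: [0.0, 0.3, 1.8]
grip_width: 0.0597
```

```bash
python3 -c "
from h import *
goto((.485,.046,.2,94.5),(.485,.046,.12,94.5))"
```

```text
t 0.93 tcp [0.3339 0.3478 0.2451] head 94.6 F [0.  0.3 1.8] w 0.0597
[-12.66, -31.29, 4.51] 0.001
[-12.67, -31.29, 12.51] 0.001
```

Call:
apply_moves(
  moves=[
    [[-1.3,-3.2,0],0],
    [[-2.6,-6.4,0],0],
    [[-3.9,-9.6,0],0],
    [[-5.2,-12.8,0],0],
    [[-6.5,-16,0],0],
    [[-7.8,-19.2,1],0],
    [[-9.1,-22.4,2],0],
    [[-10.4,-25.6,3],0],
    [[-11.7,-28.8,4],0],
    [[-12.6,-31.3,4.5],0],
  ],
)

```text
clock: 1.77
tcp_pos: [0.4838, 0.0446, 0.1992]
orientation: [0.12, -3.138, 0.002]
contact_force: [-0.9, 0.2, 0.4]
grip_width: 0.0599
```

```bash
python3 -c "
from h import *
goto((.485,.046,.12,94.5))"
```

```text
t 1.77 tcp [0.4838 0.0446 0.1992] head 94.4 F [-0.9  0.2  0.4] w 0.0599
[-0.14, 0.14, 7.92] -0.002
```

Call:
apply_moves(
  moves=[
    [[-0.1,0.1,2.5],0],
    [[-0.1,0.1,5],0],
    [[-0.1,0.1,7.2],0],
    [[-0.1,0.1,7.9],0],
    [[-0.1,0.1,7.9],0],
    [[-0.1,0.1,7.9],0],
  ],
)

```text
clock: 2.27
tcp_pos: [0.4847, 0.0486, 0.1216]
orientation: [0.123, -3.139, 0.0]
contact_force: [0.3, 0.5, 0.9]
grip_width: 0.0598
```

Call:
apply_moves(
  moves=[
    [[0,0,0],0],
    [[0,0,0],0],
    [[0,0,0],0],
    [[0,0,0],0],
    [[0,0,0],0],
    [[0,0,0],0],
    [[0,0,0],0],
    [[0,0,0],0],
  ],
  claw=0.1,
  grip_force=20,
)

```text
clock: 2.93
tcp_pos: [0.4851, 0.0463, 0.1221]
orientation: [-0.12, 3.138, -0.003]
contact_force: [0.3, -7.8, 0.4]
grip_width: 0.0193
```

```bash
python3 -c "
from h import *
goto()
snap('side','s2',(215,110,345,215),6)
h=np.array([.595,.0545,.067]);x=np.array([np.cos(.079),np.sin(.079),0]);o=r.get_obs()['tcp_pos']
a0=np.arctan2(.0527,.11);M=R.from_rotvec(r.get_obs()['orientation']).as_matrix();P=lambda a:h+.122*(-np.cos(a)*x+np.array([0,0,np.sin(a)]))
for a in np.linspace(a0,np.radians(110),15): print(np.degrees(a).round(1),(M.T@(P(a)-P(a0))*100).round(2))"
```

```text
t 2.93 tcp [0.4851 0.0463 0.1221] head 94.4 F [ 0.3 -7.8  0.4] w 0.0193
25.6 [0. 0. 0.]
31.6 [-0.62 -0.   -1.13]
37.7 [-1.35 -0.   -2.18]
43.7 [-2.18 -0.   -3.15]
49.7 [-3.12 -0.   -4.03]
55.7 [-4.14 -0.   -4.81]
61.8 [-5.24  0.   -5.47]
67.8 [-6.4   0.   -6.02]
73.8 [-7.61  0.   -6.44]
79.9 [-8.86  0.01 -6.73]
85.9 [-1.014e+01  1.000e-02 -6.880e+00]
91.9 [-1.142e+01  1.000e-02 -6.910e+00]
97.9 [-1.27e+01  1.00e-02 -6.79e+00]
104.0 [-13.96   0.02  -6.55]
110.0 [-15.18   0.02  -6.17]
```

View pics/s2.png

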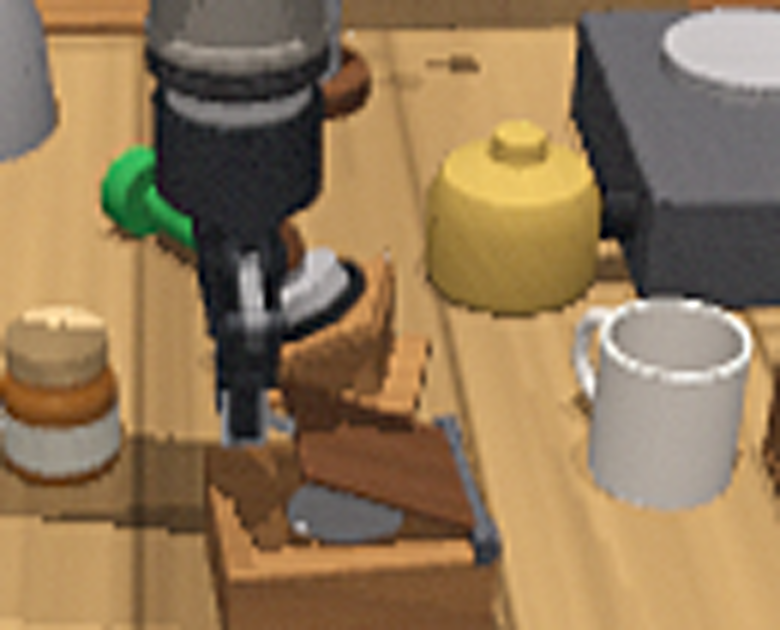

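The knob sits between the fingers at about (250,415), and the 19 mm width fits its 20 mm length. Now I'll sweep the arc.

Call:
apply_moves(
  moves=[
    [[-0.3,-0.2,-0.6],0],
    [[-0.6,-0.2,-1.1],0],
    [[-1.3,-0.2,-2.2],0],
    [[-2.2,-0.2,-3.1],0],
    [[-3.1,-0.2,-4],0],
    [[-4.1,-0.2,-4.8],0],
    [[-5.2,-0.2,-5.5],0],
    [[-6.4,-0.2,-6],0],
    [[-7.6,-0.2,-6.4],0],
  ],
)

```text
clock: 3.73
tcp_pos: [0.5596, 0.0523, 0.1861]
orientation: [0.123, -3.136, 0.0]
contact_force: [-3.2, -1.9, 0.2]
grip_width: 0.0196
```

Call:
apply_moves(
  moves=[
    [[-1.3,0,-0.3],0],
    [[-2.5,0,-0.4],0],
    [[-3.8,0,-0.5],0],
    [[-5.1,0,-0.4],0],
    [[-6.4,0,-0.1],0],
    [[-7.6,0,0.3],0],
    [[-7.6,0,0.3],0],
    [[-7.6,0,0.3],0],
  ],
)

```text
clock: 4.4
tcp_pos: [0.6384, 0.0589, 0.1841]
orientation: [-0.123, 3.135, 0.001]
contact_force: [2.3, -0.4, 5.0]
grip_width: 0.0196
```

```bash
python3 -c "
from h import *
goto((.6372,.0579,.1826,94.5))
snap('side','s3',(215,90,345,190),6)"
```

```text
t 4.4 tcp [0.6384 0.0589 0.1841] head 94.5 F [ 2.3 -0.4  5. ] w 0.0196
[0.13, -0.09, 0.15] 0.0
```

View pics/s3.png

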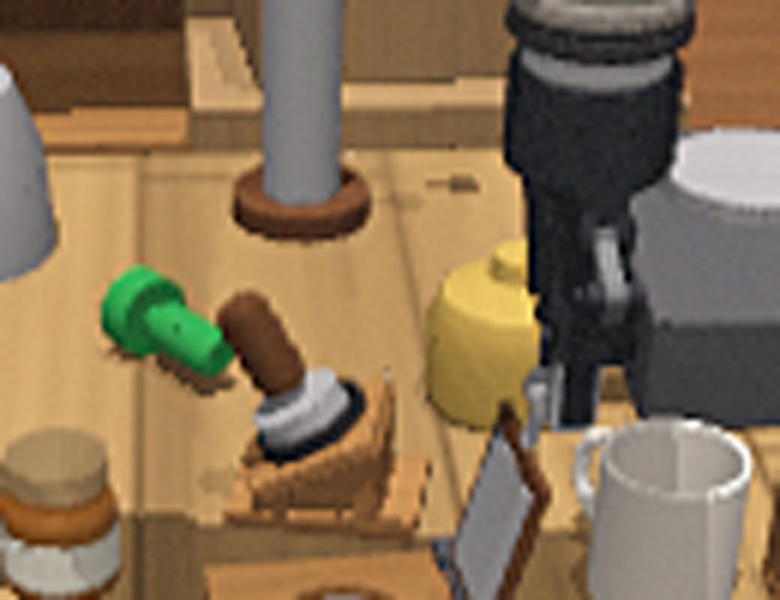

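The lid leans back past upright, with its panel from (480,590) to (510,410) and the tamper still in its rest. I'll release the knob and lift.

Call:
apply_moves(
  moves=[
    [[0,0,0],0],
    [[0,0,0],0],
    [[0,0,0],0],
    [[0,0,0],0],
    [[0,0,-1.5],0],
    [[0,0,-4],0],
    [[0,0,-7],0],
    [[0,0,-8],0],
    [[0,0,-8],0],
    [[0,0,-8],0],
  ],
  claw=0.6,
)

```text
clock: 5.28
tcp_pos: [0.6361, 0.0585, 0.2621]
orientation: [-0.123, 3.139, 0.0]
contact_force: [0.4, 0.1, -1.0]
grip_width: 0.051
```

```bash
python3 -c "
from h import *
goto((.503,.266,.2,-14),(.503,.266,.1,-14))
snap('side','s4',(215,90,345,210),5)
h=np.array([.595,.0545,.067]);x=np.array([np.cos(.079),np.sin(.079),0])
for a in (100,105,110,115): print(a,proj('side',h+.123*(-np.cos(np.radians(a))*x+np.array([0,0,np.sin(np.radians(a))])))*1-[215,90])
"
```

```text
t 5.28 tcp [0.6361 0.0585 0.2621] head 94.5 F [ 0.4  0.1 -1. ] w 0.051
[11.64, 21.72, 6.22] 1.893
[11.64, 21.72, 16.22] 1.893
100 [86.40417163 64.13428626]
105 [90.01895767 64.64098722]
110 [93.50490792 65.43160514]
115 [96.83181252 66.49655751]
```

View pics/s4.png

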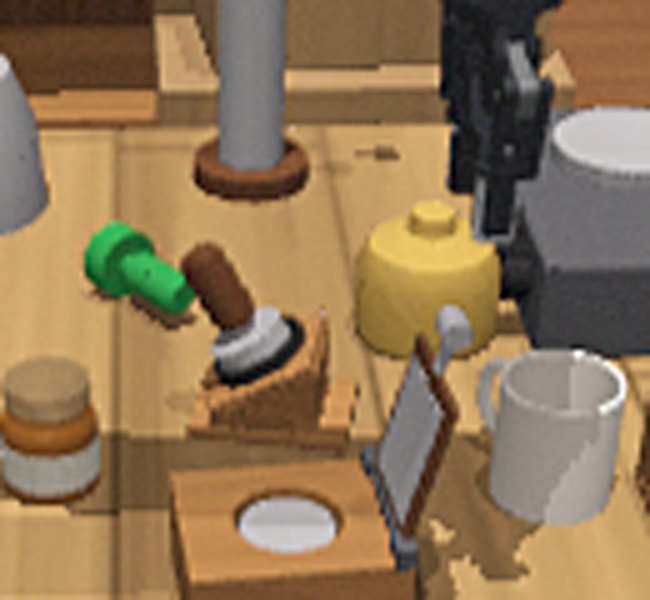

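Lid open by itself. The knob at crop (455,328) projects to about 107 degrees, while the TCP at release gave about 110. Tamper undisturbed; moving above it.

Call:
apply_moves(
  moves=[
    [[1.1,2.1,0],0.12],
    [[2.2,4.2,0],0.24],
    [[3.3,6.3,0],0.36],
    [[4.4,8.4,0],0.48],
    [[5.5,10.5,0],0.6],
    [[6.6,12.6,0],0.72],
    [[7.8,14.8,0],0.84],
    [[9,17,0],0.96],
    [[10.2,19.2,0],1.08],
    [[11.6,21.7,0],1.2],
  ],
  claw=1,
)

```text
clock: 6.17
tcp_pos: [0.5022, 0.2656, 0.2604]
orientation: [-1.68, -2.654, 0.005]
contact_force: [0.3, 0.1, -0.2]
grip_width: 0.0852
```

Call:
apply_moves(
  moves=[
    [[0,0,0.5],0.12],
    [[0,0,1],0.24],
    [[0,0,2],0.36],
    [[0,0,3],0.48],
    [[0,0,4],0.6],
    [[0,0,5],0.69],
    [[0,0,5],0.69],
    [[0,0,5],0.69],
    [[0,0,5],0.69],
  ],
)

```text
clock: 6.92
tcp_pos: [0.5034, 0.2655, 0.212]
orientation: [2.47, 1.941, -0.002]
contact_force: [-0.4, -0.1, 0.6]
grip_width: 0.085
```

```bash
python3 -c "
from h import *
goto((.503,.266,.1,-14))
d=snap('top','t2',(145,140,280,240),5.9)
for p in ((236,521),(342,521),(289,490),(289,552)): print(atz('side',215+p[0]/5,90+p[1]/5,.06).round(4))"
```

```text
t 6.92 tcp [0.5034 0.2655 0.212 ] head -13.7 F [-0.4 -0.1  0.6] w 0.085
[0.05, -0.05, 11.2] 0.006
[0.5076 0.0473 0.06  ]
[0.5703 0.0447 0.06  ]
[0.5414 0.0778 0.06  ]
[0.5366 0.0155 0.06  ]
```

View pics/t2.png

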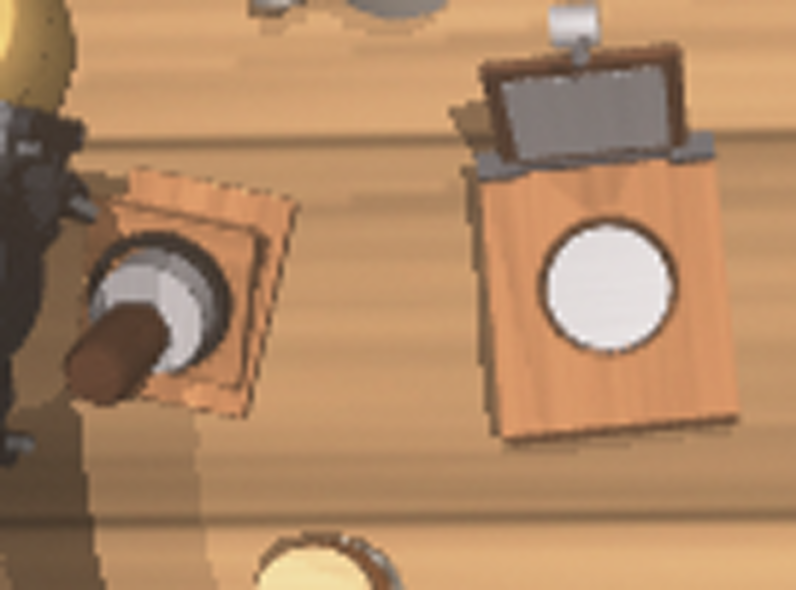

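Top crop: the well's rim is centred at (609,285) and the open lid's knob is at (575,25). Tamper still in its rest at (120,350). I'll work out both points while descending onto the handle.

Call:
apply_moves(
  moves=[
    [[0,0,3],0],
    [[0,0,6],0],
    [[0,0,9],0],
    [[0,0,10.5],0],
    [[0,0,11.2],0],
    [[0,0,11.2],0],
    [[0,0,11.2],0],
  ],
)

```text
clock: 7.55
tcp_pos: [0.5044, 0.2658, 0.1012]
orientation: [2.472, 1.939, 0.002]
contact_force: [1.7, 0.0, -0.0]
grip_width: 0.0848
```

```bash
python3 -c "
from h import *
goto()
t=lambda u,v:((u+.5)/5.9-.5+145,(v+.5)/5.9-.5+140)
print('well',atz('top',*t(609,285),.06),tri(t(609,285),(215+289/5,90+521/5)))
k,e=tri(t(575,25),(215+455/5-.4,90+328/5-.4));print(k,e)
d=k-[.595,.0545,.067];print(np.degrees(np.arctan2(d[2],-d[0])),np.linalg.norm(d))
"
```

```text
t 7.55 tcp [0.5044 0.2658 0.1012] head -13.8 F [ 1.7  0.  -0. ] w 0.0848
well [0.53716628 0.04955073 0.06      ] (array([0.53843107, 0.04967907, 0.05717641]), np.float64(0.0017237318773627409))
[0.62814098 0.05747407 0.18360076] 0.0009495915922635076
105.86653343909303 0.12125554750836946
```

Call:
apply_moves(
  moves=[
    [[0,0,0],0],
    [[0,0,0],0],
    [[0,0,0],0],
    [[0,0,0],0],
    [[0,0,0],0],
    [[0,0,0],0],
    [[0,0,0],0],
    [[0,0,0],0],
  ],
  claw=0.2,
  grip_force=25,
)

```text
clock: 8.22
tcp_pos: [0.5032, 0.2664, 0.1013]
orientation: [-2.471, -1.938, -0.0]
contact_force: [-4.6, 0.1, 7.7]
grip_width: 0.0452
```

Call:
apply_moves(
  moves=[
    [[0,0,-0.3],0],
    [[0,0,-0.6],0],
    [[0,0,-1],0],
    [[0,0,-1.5],0],
    [[0,0,-2],0],
    [[0,0,-2.5],0],
    [[0,0,-3],0],
    [[0,0,-3],0],
  ],
)

```text
clock: 8.88
tcp_pos: [0.5031, 0.2659, 0.1307]
orientation: [-2.472, -1.938, 0.001]
contact_force: [0.3, 0.6, -4.7]
grip_width: 0.0308
```

```bash
python3 -c "
from h import *
goto()
d=snap('side','s5',(215,90,345,190),5.9)"
```

```text
t 8.88 tcp [0.5031 0.2659 0.1307] head -13.8 F [ 0.3  0.6 -4.7] w 0.0308
```

View pics/s5.png

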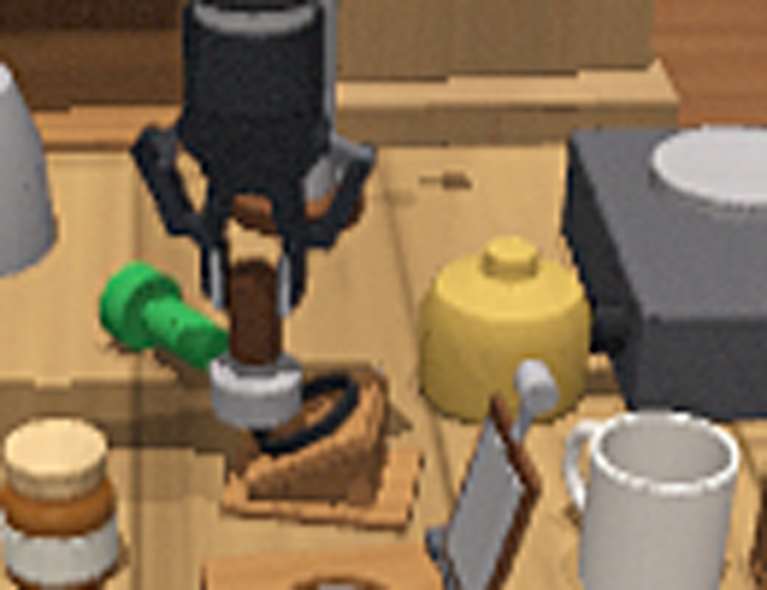

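The tamper hangs upright between the fingers: handle at (258,310), disc level at (255,395), width 31 mm. I'll grip firmer and carry it over the well.

Call:
apply_moves(
  moves=[
    [[0,0,0],0],
    [[0,0,-0.5],0],
    [[0,0,-1.5],0],
    [[0,0,-3],0],
    [[0,0,-4.5],0],
    [[0,0,-6],0],
    [[0,0,-6],0],
  ],
  grip_force=60,
)

```text
clock: 9.52
tcp_pos: [0.5055, 0.2663, 0.1937]
orientation: [2.473, 1.937, 0.009]
contact_force: [0.9, 0.3, -3.7]
grip_width: 0.0299
```

```bash
python3 -c "
from h import *
for z in (.045,.05,.055,.06): print(z,(proj('side',[.503,.239,z])-[215,90])*5.9)
goto((.5375,.0497,.19,-14))"
```

```text
0.045 [252.24027052 440.89857422]
0.05 [252.25897933 433.4542668 ]
0.055 [252.27777553 425.97519142]
0.06 [252.29665971 418.46110393]
t 9.52 tcp [0.5055 0.2663 0.1937] head -13.8 F [ 0.9  0.3 -3.7] w 0.0299
[-20.26, 8.28, 0.31] 0.003
```

Call:
apply_moves(
  moves=[
    [[-2.3,0.9,0],0],
    [[-4.6,1.8,0],0],
    [[-6.9,2.8,0],0],
    [[-9.2,3.7,0],0],
    [[-11.5,4.6,0],0],
    [[-13.8,5.6,0],0],
    [[-16.1,6.5,0],0],
    [[-18.4,7.5,0],0],
    [[-20.3,8.3,0],0],
    [[-20.3,8.3,0],0],
  ],
)

```text
clock: 10.35
tcp_pos: [0.5359, 0.0429, 0.1905]
orientation: [2.477, 1.928, -0.002]
contact_force: [1.0, 0.4, -3.6]
grip_width: 0.0294
```

Call:
apply_moves(
  moves=[
    [[0,0,1],0],
    [[0,0,2.5],0],
    [[0,0,3.5],0],
    [[0,0,3.5],0],
    [[0,0,3.5],0],
  ],
)

```text
clock: 10.77
tcp_pos: [0.535, 0.0495, 0.1543]
orientation: [-2.471, -1.939, 0.003]
contact_force: [-0.1, 0.3, -4.4]
grip_width: 0.0301
```

```bash
python3 -c "
from h import *
goto((.5375,.0497,.14,-14))
d=snap('side','s6',(240,140,320,220),7.5)
print((proj('side',[.5375,.0497,.06])-[240,140])*7.5)"
```

```text
t 10.77 tcp [0.535  0.0495 0.1543] head -13.7 F [-0.1  0.3 -4.4] w 0.0301
[0.09, 0.24, 1.43] 0.005
[241.67094124 401.04553429]
```

View pics/s6.png

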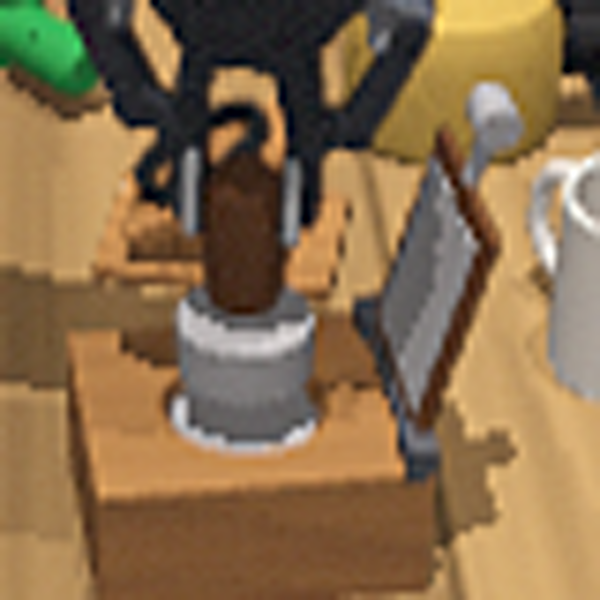

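```bash
python3 -c "
from h import *
for z in (.0773,.1013,.13,.167): print(z,(proj('side',[.535,.0495,z])-[240,140])*7.5)
print((proj('side',[.535,.0495-.027,.0773])-[240,140])*7.5,(proj('side',[.535,.0495-.027,.1013])-[240,140])*7.5)"
```

```text
0.0773 [236.44658758 365.667295  ]
0.1013 [237.93280651 314.84416496]
0.13 [239.76198704 252.29303092]
0.167 [242.20782988 168.65435212]
[241.70449714 406.12514007] [243.29219313 354.77629862]
```

Call:
apply_moves(
  moves=[
    [[0,0,0.8],0],
    [[0,0,1.6],0],
    [[0,0,2],0],
    [[0,0,2],0],
    [[0,0,2],0],
  ],
)

```text
clock: 11.23
tcp_pos: [0.5355, 0.0487, 0.135]
orientation: [-2.472, -1.938, 0.001]
contact_force: [-0.4, -0.8, -5.0]
grip_width: 0.0301
```

Call:
apply_moves(
  moves=[
    [[0,0,0.2],0],
    [[0,0,0.4],0],
    [[0,0,0.4],0],
    [[0,0,0.4],0],
  ],
)

```text
clock: 11.57
tcp_pos: [0.5362, 0.0488, 0.1316]
orientation: [2.472, 1.938, 0.001]
contact_force: [0.6, -0.6, -1.7]
grip_width: 0.0299
```

Call:
apply_moves(
  moves=[
    [[0,0,0.2],0],
    [[0,0,0.4],0],
    [[0,0,0.4],0],
    [[0,0,0.4],0],
  ],
)

```text
clock: 11.9
tcp_pos: [0.5362, 0.0488, 0.1276]
orientation: [2.472, 1.938, 0.001]
contact_force: [-0.1, 0.4, 3.5]
grip_width: 0.0298
```

Call:
apply_moves(
  moves=[
    [[0,0,0.2],0],
    [[0,0,0.4],0],
    [[0,0,0.4],0],
    [[0,0,0.4],0],
  ],
)

```text
clock: 12.23
tcp_pos: [0.5363, 0.0488, 0.1238]
orientation: [2.472, 1.938, 0.002]
contact_force: [-1.8, 0.0, 8.3]
grip_width: 0.03
```

Call:
apply_moves(
  moves=[
    [[0,0,0.15],0],
    [[0,0,0.3],0],
    [[0,0,0.3],0],
    [[0,0,0.3],0],
  ],
)

```text
clock: 12.57
tcp_pos: [0.537, 0.049, 0.123]
orientation: [-2.472, -1.937, -0.005]
contact_force: [-7.7, 0.3, 30.1]
grip_width: 0.03
```

Call:
apply_moves(
  moves=[
    [[0,0,0.1],0],
    [[0,0,0.1],0],
    [[0,0,0.1],0],
    [[0,0,0.1],0],
    [[0,0,0.1],0],
    [[0,0,0.1],0],
    [[0,0,0.1],0],
    [[0,0,0.1],0],
    [[0,0,0.1],0],
    [[0,0,0.1],0],
  ],
)

```text
clock: 13.4
tcp_pos: [0.5379, 0.049, 0.1226]
orientation: [-2.473, -1.938, -0.008]
contact_force: [-7.6, 0.8, 33.7]
grip_width: 0.0297
```

```bash
python3 -c "
from h import *
goto(); print(r.get_obs()['moment'])
d=snap('side','s7',(240,140,320,220),7.5)
for z in (.070,.1,.135): print(z,(proj('side',[.537,.049,z])-[240,140])*7.5)"
```

```text
t 13.4 tcp [0.5379 0.049  0.1226] head -13.8 F [-7.6  0.8 33.7] w 0.0297
[ 0.15003203  2.00017461 -0.0139089 ]
0.07 [241.17454836 381.48188154]
0.1 [243.10889585 318.23817434]
0.135 [245.44718372 241.78759166]
```

View pics/s7.png

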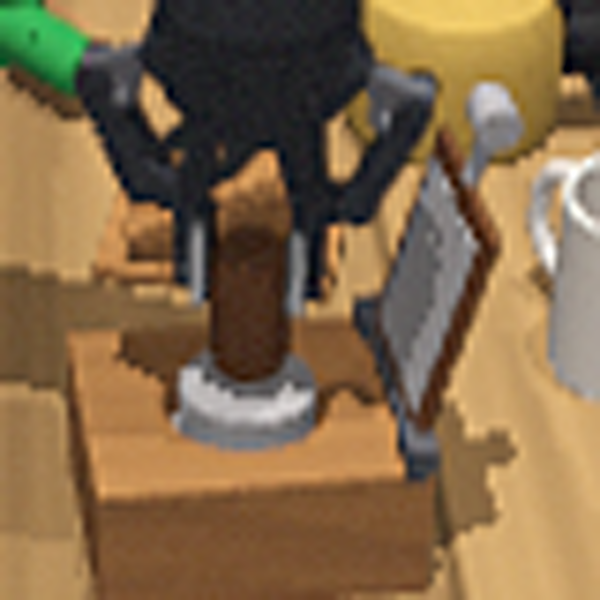

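The disc sits in the well, with the handle vertical within about 1 degree (columns 250 to 248 over its length; about 247 at the disc). Force is 34 N and the plate has bottomed. I'll hold once more with the side force relaxed a little, then lift slowly.

Call:
apply_moves(
  moves=[
    [[0,-0.05,0.05],0],
    [[0,-0.1,0.05],0],
    [[0,-0.1,0.05],0],
    [[0,-0.1,0.05],0],
    [[0,-0.1,0.05],0],
    [[0,-0.1,0.05],0],
    [[0,-0.1,0.05],0],
    [[0,-0.1,0.05],0],
    [[0,-0.1,0.05],0],
    [[0,-0.1,0.05],0],
  ],
)

```text
clock: 14.28
tcp_pos: [0.5377, 0.0491, 0.1226]
orientation: [2.472, 1.937, 0.009]
contact_force: [-5.1, 0.8, 36.4]
grip_width: 0.0301
```

Call:
apply_moves(
  moves=[
    [[0,0,-0.5],0],
    [[0,0,-1],0],
    [[0,0,-1.5],0],
    [[0,0,-2.5],0],
    [[0,0,-4],0],
    [[0,0,-6],0],
    [[0,0,-6.5],0],
    [[0,0,-6.5],0],
  ],
)

```text
clock: 14.95
tcp_pos: [0.5351, 0.0492, 0.1846]
orientation: [2.472, 1.938, 0.002]
contact_force: [0.4, -0.2, -4.9]
grip_width: 0.0297
```

```bash
python3 -c "
from h import *
goto((.518,-.309,.18,-14),(.518,-.309,.094,-14))"
```

```text
t 14.95 tcp [0.5351 0.0492 0.1846] head -13.8 F [ 0.4 -0.2 -4.9] w 0.0297
[-35.2, 6.88, 0.43] 0.004
[-35.2, 6.87, 9.03] 0.004
```

Call:
apply_moves(
  moves=[
    [[-3,0.6,0],0],
    [[-6,1.2,0],0],
    [[-9.5,1.9,0],0],
    [[-13,2.6,0],0],
    [[-16.5,3.2,0],0],
    [[-20,3.9,0],0],
    [[-23.5,4.6,0],0],
    [[-27,5.3,0],0],
    [[-30.5,6,0],0],
    [[-33.5,6.5,0],0],
  ],
)

```text
clock: 15.78
tcp_pos: [0.5166, -0.2938, 0.1822]
orientation: [-2.472, -1.936, 0.003]
contact_force: [0.1, 0.4, -3.6]
grip_width: 0.0298
```

Call:
apply_moves(
  moves=[
    [[-1.7,0.4,0],0],
    [[-1.7,0.4,1.5],0],
    [[-1.7,0.4,4],0],
    [[-1.7,0.4,6.5],0],
    [[-1.7,0.4,8.5],0],
    [[-1.7,0.4,9],0],
    [[-1.7,0.4,9],0],
    [[-1.7,0.4,9],0],
    [[-1.7,0.4,9],0],
  ],
)

```text
clock: 16.53
tcp_pos: [0.5184, -0.3099, 0.0948]
orientation: [2.471, 1.937, 0.001]
contact_force: [-0.5, -0.4, -3.7]
grip_width: 0.0299
```

```bash
python3 -c "
from h import *
goto((.518,-.309,.0826,-14))"
```

```text
t 16.53 tcp [ 0.5184 -0.3099  0.0948] head -13.8 F [-0.5 -0.4 -3.7] w 0.0299
[0.07, -0.07, 1.22] 0.003
```

Call:
apply_moves(
  moves=[
    [[0,0,0.4],0],
    [[0,0,0.8],0],
    [[0,0,1],0],
    [[0,0,1.1],0],
    [[0,0,1.1],0],
    [[0,0,1.1],0],
  ],
)

```text
clock: 17.03
tcp_pos: [0.5182, -0.3091, 0.0837]
orientation: [2.472, 1.938, 0.002]
contact_force: [-1.2, 3.4, 5.5]
grip_width: 0.0298
```

Call:
apply_moves(
  moves=[
    [[0,0,0.1],0],
    [[0,0,0.1],0],
    [[0,0,0.1],0],
  ],
)

```text
clock: 17.28
tcp_pos: [0.5185, -0.309, 0.0836]
orientation: [-2.472, -1.938, -0.003]
contact_force: [-2.9, 5.5, 13.3]
grip_width: 0.0296
```

Call:
apply_moves(
  moves=[
    [[0,0,0.1],0],
    [[0,0,0.1],0],
    [[0,0,0.1],0],
  ],
)

```text
clock: 17.53
tcp_pos: [0.5187, -0.3088, 0.0834]
orientation: [-2.472, -1.938, -0.005]
contact_force: [-5.0, 7.2, 22.3]
grip_width: 0.0294
```

It is seated flat on the mat. I'll unload, release and lift away.

Call:
apply_moves(
  moves=[
    [[0,0,-0.15],0],
    [[0,0,-0.15],0],
    [[0,0,-0.15],0],
  ],
)

```text
clock: 17.78
tcp_pos: [0.5184, -0.3089, 0.0836]
orientation: [-2.472, -1.939, -0.003]
contact_force: [-1.9, 4.1, 12.6]
grip_width: 0.0299
```

Call:
apply_moves(
  moves=[
    [[0,0,0],0],
    [[0,0,0],0],
    [[0,0,0],0],
    [[0,0,0],0],
    [[0,0,0],0],
    [[0,0,0],0],
    [[0,0,0],0],
    [[0,0,0],0],
  ],
  claw=1,
)

```text
clock: 18.45
tcp_pos: [0.5178, -0.3093, 0.0822]
orientation: [-2.472, -1.938, 0.0]
contact_force: [-0.0, -0.1, -1.0]
grip_width: 0.0852
```

Call:
apply_moves(
  moves=[
    [[0,0,-1],0],
    [[0,0,-3],0],
    [[0,0,-6],0],
    [[0,0,-9],0],
    [[0,0,-12],0],
    [[0,0,-15],0],
    [[0,0,-16],0],
    [[0,0,-16],0],
    [[0,0,-16],0],
  ],
)

```text
clock: 19.2
tcp_pos: [0.5178, -0.3091, 0.2426]
orientation: [2.472, 1.938, 0.001]
contact_force: [-0.9, 0.2, -0.1]
grip_width: 0.0852
```

```bash
python3 -c "
from h import *
goto()
d=snap('side','s8',(220,125,380,350),1); e=d['frame']
a=cv2.resize(e[130:225,245:345],(400,380),interpolation=cv2.INTER_CUBIC)
b=cv2.resize(e[245:340,235:335],(400,380),interpolation=cv2.INTER_CUBIC)
cv2.imwrite('pics/s8c.png',np.hstack([a,b]))"
```

```text
t 19.2 tcp [ 0.5178 -0.3091  0.2426] head -13.8 F [-0.9  0.2 -0.1] w 0.0852
```

View pics/s8c.png

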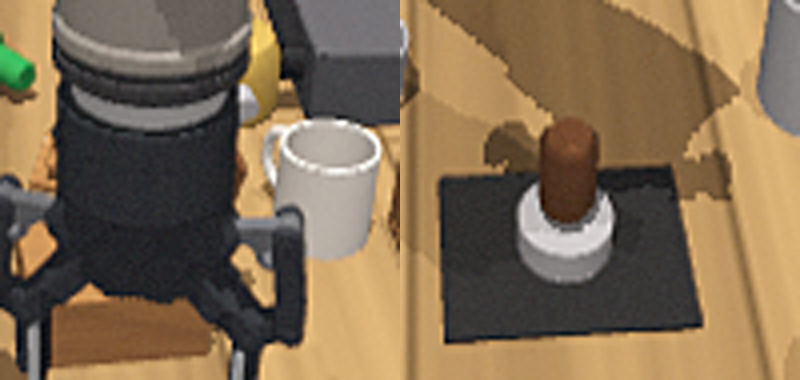

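The tamper stands upright near the middle of the far mat, with its disc at about (565,235) and the mat edges well clear. The arm hides the lid in this frame, but its knob had not moved between the earlier frames and nothing has touched it since. Handing in.

```bash
python3 -c "
from h import *
print(r.hand_in())"
```

```text
the job is handed in; nothing more can be done
None
```

I completed all three parts and handed the job in at about 19 s. `hand_in` reported no verdict, so everything below comes from my own checks.

- **Lid:** I pinched the knob, carried it along its arc and let go, and it stood by itself. My two angle estimates disagree: about 110° from the tool position at release, and 106–107° from the camera pictures. Both are inside 102–118°. The arm hid the lid in the last picture. The knob had not moved in the pictures taken up to the pressing, and nothing came near it afterwards.
- **Pressing:** I gripped the handle along its lean, so it swung upright as I lifted it. I then pressed it into the well for more than 1.5 s, with 30–36 N at the tool. The tool went down about 9 mm and bottomed out, and the handle looked vertical within about 1°. Plate level and travel were inferred from this, not measured. A side force of 5–8 N was present during the hold.
- **Placing:** I set the tamper down under force control on the farther mat, near its centre (0.518, -0.309), then released it and lifted the gripper clear. The last picture shows it upright and wholly on the mat, and the tool force reads about zero.
- **Other things:** I saw no sign that the arm touched any bystander, but I did not measure their positions again at the end.

I viewed 12 pictures, two over the budget of 10.

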